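# Square up the blanks and hold the box lid

## Robot

A 7-joint arm with a two-finger parallel gripper is mounted at the origin on the work surface. World frame = base frame: x ahead of the robot, y to its left, z up, the work surface at z = 0. Lengths are in m, angles in rad, forces in N, time in s.
With the tool pointing down it reaches from about 0.35 to 0.9 m from the base axis. Payload 8.1 kg.
Tool frame: the origin (TCP) lies at the very end of the fingers, on their centre line; the grasp point (between the pads) lies 19 mm behind it; z points along the fingers, y is the line along which they close (so a half turn about z gives the same grasp; the last joint's range is limited). The gripper opens to 92 mm and grips with 3 to 60 N. Pads are 19 mm wide; open, the fingers measure 130 mm over their backs; the gripper's body (75 mm by 190 mm) begins 47 mm behind the grasp point.
Start: joints at [-1.311, 0.434, 0.025, 1.573, -0.012, 1.134, -0.075], TCP at [0.222, 0.584, 0.227] pointing down, gripper open.
Joint ranges: [-2.62, 2.62], [-0.44, 2.09], [-1.27, 1.32], [0.08, 2.57], [-1.32, 4.46], [0.12, 2], [-2.74, 2.74]. Speed limits (rad/s): [2.22, 2.22, 3.01, 3.01, 3.14, 3.14, 3.14].

## Interface

Orientations are given as a rotation vector (axis times angle).
In Python, from cell import readout, cams, job gives the robot as it stands.
- The arm moves only by the tool drive_tool, never from a script. Its argument "commands" is a list of rows, each a list of 3 entries, a list of its own where there are three numbers: the turn, a rotation vector about the tool's x, y, z in rad, then the shift along the tool's x, y, z in cm, then the gripper's target within -1 to 1 (fully open at 1, half-way at 0, shut at -1). A call has 1 to 20 rows; each row is the pose to reach, as a shift and turn from the pose commanded when the call began, along the tool's axes at that moment; what a row does not reach only later rows make up. A row lasts 1/12 s, in which the tool goes at most 41.7 mm and 7.16 degrees, less where a joint would pass 70% of its speed; a pose out of reach is approached as far as the arm can. A call with a gripper value outside its range is refused whole. The fingers move at their own pace and stop on an object; "newtons" is the grip in N (left out, the last holds). Time passes only in rows, so rows that repeat a pose let the fingers close. It gives the time, the measured TCP pose, the force, the opening and the grip force at its end, in the units of the state.
- readout.observe(): the state, without advancing time (a new reading comes with each control period).
- cams.get_image(name): name is "scene" or "top" or "wrist"; returns the picture (400x640x3 uint8, blue, green, red); there is no depth.
- cams.camera_info(name): a dict with "camera_matrix" (3x3 intrinsics, pixels), "R" (3x3) and "t" (3): a world point X has camera coordinates R X + t. Camera axes: x right, y down, z forward; pixel columns grow to the right and rows downward; lengths in m; the calibration is good to about 2 mm. A picture is of the moment at which its call begins: read the wrist's pose just before it. camera_info takes no time and is no camera call; for the wrist camera it gives the pose at the moment of the call.
- job.sign_off(): hands the job in; it is judged then, once.
The state is a dict: "clock": time; "joints": joint angles; "dq": joint speeds; "joint_efforts": joint torques, N m; "position": TCP position; "ee_rot": TCP orientation; "force": force on the tool from outside, world axes, zero at the start; "ft_torque": the same for the moment, N m; "width": opening from 0.0 (shut) to 1.0 (fully open); "gripper_force": force on a finger pad.
Only numpy, scipy, OpenCV 4.12 (cv2) and the standard library are available. Lean on these libraries where they do the work, as an engineer would, in place of code of your own. Each camera call takes 0.05 s, during which the arm holds its last target. There are 200 camera calls.

## Task

Square up the stack of brass blanks on the little steel block, tapping or pressing their edges until all four line up, and leave the squared stack there on the block. Then lift the lid of the wooden box and hold it 50 degrees open, so that I can put the blanks in: the lid falls shut by itself, so finish while still holding it there with the gripper. Leave the tub, jar, screwdriver and hammer alone.

Things in the scene. Friction and masses are not known exactly. Their poses are not given: they have to be found in the camera images.
- block: Steel bench block, 40 (its x) x 34 (its y) x 20 mm high, fixed to the bench. Origin: centre of its underside, on the bench; z up. The stack of blanks lies on it, and the blanks overhang it all round.
- blank0: Brass blank number 0 counted from the bottom (it lies on the block): loose flat plate 52 (its x) x 44 (its y) x 4 mm, about 80 g. Origin: centre of its underside; z up. The four are stacked flat one on another, each shifted 3 to 7 mm along both edges and twisted up to 7 degrees against the one below.
- blank1: Brass blank number 1 counted from the bottom: loose flat plate 52 (its x) x 44 (its y) x 4 mm, about 80 g. Origin: centre of its underside; z up. The four are stacked flat one on another, each shifted 3 to 7 mm along both edges and twisted up to 7 degrees against the one below.
- blank2: Brass blank number 2 counted from the bottom: loose flat plate 52 (its x) x 44 (its y) x 4 mm, about 80 g. Origin: centre of its underside; z up. The four are stacked flat one on another, each shifted 3 to 7 mm along both edges and twisted up to 7 degrees against the one below.
- blank3: Brass blank number 3 counted from the bottom (the top one): loose flat plate 52 (its x) x 44 (its y) x 4 mm, about 80 g. Origin: centre of its underside; z up. The four are stacked flat one on another, each shifted 3 to 7 mm along both edges and twisted up to 7 degrees against the one below.
- case: Wooden box, 170 (its x) x 220 (its y) x 60 mm high, fixed to the bench. Origin: centre of its underside; its front faces its own -x, the lid's hinge is along its far (+x) upper rim. z up.
- lid (a joint): Opening angle of the box lid in rad: 0 shut and level, 0.87 is 50 degrees, stop at 1.75. The front edge rises as it grows. The lid weighs about 0.26 kg, has no spring or catch, and falls shut by itself.
- lid_hinge (a point): Middle of the lid's hinge line, at the box's far upper rim, 60 mm above the bench; axes as the lid's: y along the hinge; when shut, the lid reaches from here 174 mm along -x.
- lid_pull (a point): Centre of the lid's pull, a light wooden fin standing on the lid near its front edge: 44 mm long (along x), 16 mm thick (along y), 40 mm high. When shut it lies 148 mm in -x and 29 mm up in z from lid_hinge; the fin stands from 9 mm (the lid top) to 49 mm above the hinge. Axes as the lid's. Pinched across its thickness, it can pivot between the pads as the lid turns.
- tub: Bystander: clear plastic tub, 100 mm across, 85 mm high. Origin: centre of its underside.
- screwdriver: Bystander: screwdriver lying on the bench, 170 mm long along its x. Origin: under its middle.
- jar: Bystander: amber glass jar, 60 mm across, 70 mm high. Origin: centre of its underside.
- hammer: Bystander: small hammer lying on the bench, 220 mm long along its x. Origin: under its middle.
Mind the look-alikes: they are no part of the job. Leave any red look-alike of the blank3 alone.

How it is judged:
By the outcome, as a careful person would: the job done as asked, in the order asked, and still so for the second after the job is handed in, while the arm keeps its last pose, push and grip.
It also fails if it takes over 58 s, if anything falls off the work surface, if the arm or the gripper's body presses on something with over 40 N, if the wrist force passes 120 N, or if a joint passes its speed limit or range.

## Working session

There is one attempt and no reset: what is moved stays moved. The work goes in short steps, Python scripts to look and compute and a tool call to move; the robot and the scene stay as the last step left them, time stands still between calls to the robot, and variables do not carry over. Pictures are saved under pics/ and viewed, at most 10 in all, crops included, and the job is handed in when it is done.

Besides the shell and the picture viewer there is one more tool, called after "Call:" by a JSON object that holds its "api" and its "payload", one argument or row to a line. drive_tool: Moves the arm, as the interface text tells. Its arguments: {"type":"object","properties":{"commands":{"type":"array"},"newtons":{"type":"number"}},"required":["commands"]}

```bash
mkdir -p pics; ls
python3 - <<'E'
from cell import readout,cams
import cv2,numpy as np
s=readout.observe();print({k:np.round(v,3) for k,v in s.items()})
a=[cams.get_image(n) for n in('scene','top')]
for n,i in zip(('scene','top'),a):
    cv2.imwrite(f'pics/{n}0.png',i)
    c=cams.camera_info(n);print(n,np.round(c['camera_matrix'],1).tolist(),np.round(c['R'],3).tolist(),np.round(c['t'],3))
    print('campos',-np.array(c['R']).T@c['t'])
c=cams.camera_info('wrist');print(-np.array(c['R']).T@c['t'],np.round(c['R'],3),c['camera_matrix'])
E
```

```text
pics
{'clock': np.float64(0.0), 'joints': array([-1.311,  0.435,  0.025,  1.574, -0.012,  1.134, -0.075]), 'dq': array([-0.001,  0.   , -0.002,  0.   , -0.001, -0.   ,  0.   ]), 'joint_efforts': array([ 0.0000e+00, -6.6784e+01,  9.8600e-01, -3.1446e+01, -6.0000e-02,
        4.3000e-02,  0.0000e+00]), 'position': array([0.222, 0.584, 0.226]), 'ee_rot': array([-5.67e-01, -3.09e+00,  3.00e-03]), 'force': array([ 1.023, -0.859,  0.416]), 'ft_torque': array([-0.025, -0.032,  0.016]), 'gripper_force': np.float64(0.0), 'width': np.float64(1.001)}
scene [[397.3, 0.0, 319.3], [0.0, 397.3, 191.3], [0.0, 0.0, 1.0]] [[-0.853, 0.522, 0.0], [0.289, 0.472, -0.833], [-0.435, -0.71, -0.554]] [ 0.541 -0.107  1.64 ]
campos [1.20498345 0.93269205 0.81866649]
top [[432.5, 0.0, 326.3], [0.0, 432.5, 198.7], [0.0, 0.0, 1.0]] [[-0.036, -0.999, 0.003], [-0.977, 0.034, -0.211], [0.211, -0.01, -0.978]] [-0.005  0.628  1.17 ]
campos [ 0.36727088 -0.01410739  1.27638651]
[0.15570428 0.61125374 0.38447266] [[ 0.356  0.935 -0.002]
 [ 0.902 -0.343  0.263]
 [ 0.246 -0.095 -0.965]] [[341.84579231   0.         322.99777717]
 [  0.         341.84579231 200.87979817]
 [  0.           0.           1.        ]]
```

View pics/top0.png

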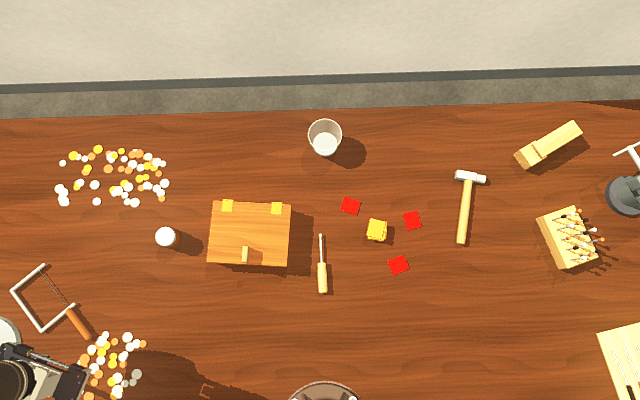

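View pics/scene0.png

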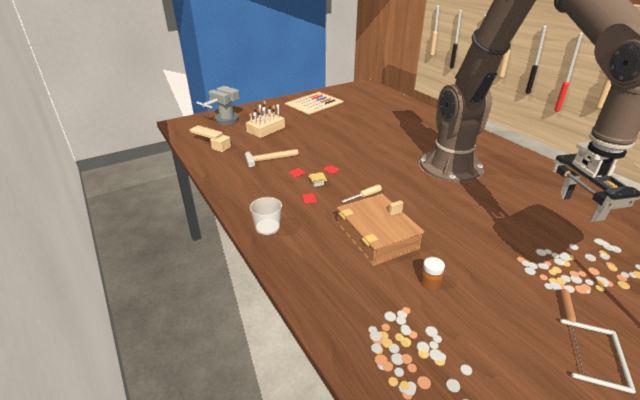

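Top view: brass stack at about (376,230), red decoys at (350,205), (412,220), (398,265), and the box at about (250,233) with its fin at (245,254). The scene view confirms that the stack sits on a raised block, and the hinge is on the side away from the robot. Next I'll measure them.

```bash
cat > h.py <<'E'
import numpy as np,cv2
from scipy.spatial.transform import Rotation as Ro
from cell import readout,cams
def ray(c,uv,z):
    R=np.array(c['R']);o=-R.T@c['t'];uv=np.atleast_2d(uv).astype(float)
    d=(np.c_[uv,np.ones(len(uv))]@np.linalg.inv(c['camera_matrix']).T)@R
    return o+d*((z-o[2])/d[:,2])[:,None]
def proj(c,P):
    p=np.atleast_2d(P)@np.array(c['R']).T+c['t'];p=p@np.array(c['camera_matrix']).T
    return p[:,:2]/p[:,2:]
def biggest(m,lo=(0,0),hi=(640,400)):
    M=np.zeros_like(m);M[lo[1]:hi[1],lo[0]:hi[0]]=m[lo[1]:hi[1],lo[0]:hi[0]]
    return max(cv2.findContours(M,0,2)[0],key=cv2.contourArea)
def down(yaw):  # tool pointing down, tool y (closing line) at world angle yaw
    y=np.array([np.cos(yaw),np.sin(yaw),0]);z=np.array([0,0,-1.])
    return np.c_[np.cross(y,z),y,z]
def go(Rt,p):   # turn & shift(cm) from the present pose
    s=readout.observe();R0=Ro.from_rotvec(s['ee_rot']).as_matrix()
    return np.round(Ro.from_matrix(R0.T@Rt).as_rotvec(),3),np.round(R0.T@(np.array(p)-s['position'])*100,2)
E
python3 - <<'E'
from h import *
i=cv2.imread('pics/top0.png');c=cams.camera_info('top');h=cv2.cvtColor(i,cv2.COLOR_BGR2HSV)
m=cv2.inRange(h,(20,120,120),(35,255,255))
k=biggest(m,(360,212),(392,248));r=cv2.minAreaRect(k);print('stack px',r,np.round(ray(c,[r[0]],.034),3))
q=ray(c,k[:,0,:],.034)[:,:2].astype(np.float32);print(cv2.minAreaRect(q*1000))
m=cv2.inRange(h,(8,120,150),(28,255,255))
k=biggest(m,(195,190),(305,275));q=ray(c,k[:,0,:],.069)[:,:2].astype(np.float32);print('lid',cv2.minAreaRect(q*1000),cv2.contourArea(k),cv2.boundingRect(k))
print('tub/others',np.round(ray(c,[[325,140],[322,265],[166,237],[465,205],[350,205],[412,220],[398,265]],0),3))
C=ray(c,[[213,201],[292,205],[289,266],[207,263]],.069);print('corners',np.round(C,3))
print('fin top',np.round(ray(c,[[245,248]],.109),3))
big=cv2.resize(i[185:280,190:425],None,fx=3.4,fy=3.4,interpolation=cv2.INTER_CUBIC);cv2.imwrite('pics/crop.png',big)
s=readout.observe();print(Ro.from_rotvec(s['ee_rot']).as_matrix().round(3))
E
```

```text
stack px ((376.82354736328125, 229.70590209960938), (18.432706832885742, 20.372989654541016), 14.03624439239502) [[ 0.538 -0.17   0.034]]
((538.0165405273438, -169.91567993164062), (53.27743148803711, 59.78004455566406), 73.70193481445312)
lid ((541.721923828125, 196.153564453125), (312.97186279296875, 237.43878173828125), 88.00176239013672) 7460.5 (195, 190, 110, 85)
tub/others [[ 0.829 -0.03   0.   ]
 [ 0.444 -0.008  0.   ]
 [ 0.543  0.451  0.   ]
 [ 0.608 -0.444  0.   ]
 [ 0.62  -0.098  0.   ]
 [ 0.568 -0.281  0.   ]
 [ 0.437 -0.23   0.   ]]
corners [[0.632 0.296 0.069]
 [0.612 0.072 0.069]
 [0.441 0.083 0.069]
 [0.457 0.309 0.069]]
fin top [[0.49  0.197 0.109]]
[[-0.935  0.355 -0.   ]
 [ 0.355  0.935 -0.001]
 [-0.    -0.001 -1.   ]]
```

View pics/crop.png

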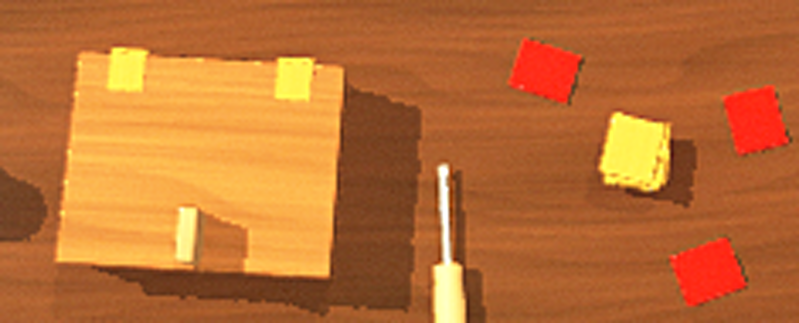

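The crop shows the top blank at about (635,148), turned roughly 15° and with staggered edges below it. The fin is near the lid's front at (187,235) and the screwdriver lies between box and stack. I'll go above the stack.

```bash
python3 -c "
from h import *
print(go(down(np.radians(74)),[.525,-.165,.2]))"
```

```text
(array([-0.001,  0.   , -0.084]), array([-54.94, -59.24,   2.7 ]))
```

Call:
{"api": "drive_tool", "payload": {
  "commands": [
    [[0,0,-0.084],[-54.9,-59.2,1.0],1],
    [[0,0,-0.084],[-54.9,-59.2,1.0],1],
    [[0,0,-0.084],[-54.9,-59.2,1.0],1],
    [[0,0,-0.084],[-54.9,-59.2,1.0],1],
    [[0,0,-0.084],[-54.9,-59.2,1.0],1],
    [[0,0,-0.084],[-54.9,-59.2,1.0],1],
    [[0,0,-0.084],[-54.9,-59.2,1.0],1],
    [[0,0,-0.084],[-54.9,-59.2,1.0],1],
    [[0,0,-0.084],[-54.9,-59.2,1.0],1],
    [[0,0,-0.084],[-54.9,-59.2,1.0],1],
    [[0,0,-0.084],[-54.9,-59.2,1.0],1],
    [[0,0,-0.084],[-54.9,-59.2,1.0],1],
    [[0,0,-0.084],[-54.9,-59.2,1.0],1],
    [[0,0,-0.084],[-54.9,-59.2,1.0],1],
    [[0,0,-0.084],[-54.9,-59.2,1.0],1],
    [[0,0,-0.084],[-54.9,-59.2,1.0],1],
    [[0,0,-0.084],[-54.9,-59.2,2.7],1],
    [[0,0,-0.084],[-54.9,-59.2,2.7],1],
    [[0,0,-0.084],[-54.9,-59.2,2.7],1],
    [[0,0,-0.084],[-54.9,-59.2,2.7],1]
  ]
}}

```text
clock: 1.77
position: [0.5253, -0.1699, 0.199]
ee_rot: [0.444, 3.11, -0.004]
force: [-0.6, -0.0, -0.4]
width: 0.999
gripper_force: 0.0
```

Run:
```python
from h import *
c=cams.camera_info('wrist');i=cams.get_image('wrist');cv2.imwrite('pics/w1.png',i)
h=cv2.cvtColor(i,cv2.COLOR_BGR2HSV)
u=proj(c,[.538,-.17,.036])[0];print('expect',u)
x,y=u.astype(int);lo=(max(0,x-110),max(0,y-110));big=i[lo[1]:y+110,lo[0]:x+110]
cv2.imwrite('pics/w1c.png',cv2.resize(big,None,fx=2.6,fy=2.6,interpolation=cv2.INTER_CUBIC));print('crop lo',lo,h[y,x])
m=cv2.inRange(h,(18,90,90),(36,255,255));k=biggest(m,lo,(x+110,y+110))
for z in(.036,.02):print(z,cv2.minAreaRect((ray(c,k[:,0,:],z)[:,:2]*1000).astype(np.float32)))
```

```text
expect [325.14224126 196.46993868]
crop lo (np.int64(215), np.int64(86)) [ 30  48 255]
0.036 ((525.4470825195312, -173.06198120117188), (43.21996307373047, 68.96315002441406), 23.908252716064453)
0.02 ((528.8287353515625, -174.3267822265625), (45.371219635009766, 72.39579772949219), 23.908288955688477)
```

View pics/w1c.png

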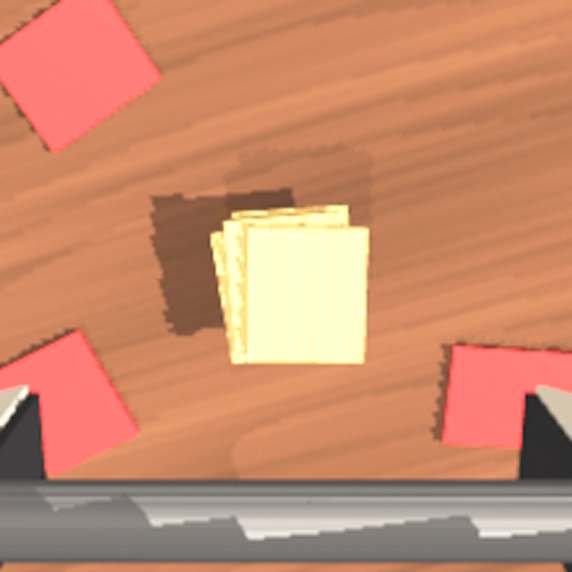

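The wrist crop shows the top blank with corners (246,228), (369,227), (365,363). Its long side runs along tool x. The lower blanks step out to the left and far side, with far-left corners at about (232,212), (223,222) and (211,233).

Run:
```python
from h import *
c=cams.camera_info('wrist');f=lambda x,y,z:ray(c,[[x/2.6+215,y/2.6+86]],z)[0,:2]
a,b,d=f(246,228,.036),f(369,227,.036),f(365,363,.036)
print('top sizes',np.linalg.norm(a-b),np.linalg.norm(b-d),'ctr',(a+d)/2,'angY',np.degrees(np.arctan2(*(a-b)[::-1])),'angX',np.degrees(np.arctan2(*(b-d)[::-1])))
def plate(corner,yaw): # corner=far-left; yaw=dir of left
    l=np.array([np.cos(yaw),np.sin(yaw)]);fw=np.array([l[1],-l[0]]);return corner-22*.001*l-.026*fw
p,q=f(211,233,.024),f(232,363,.024);an=np.arctan2(*(p-q)[::-1])
print('b0 leftedge',np.linalg.norm(p-q),np.degrees(an)+90,plate(p,an+np.pi/2))
for nm,x,y,x2,y2,z in(('b2',232,212,348,205,.032),):
    p,q=f(x,y,z),f(x2,y2,z);an=np.arctan2(*(p-q)[::-1]);print(nm,np.linalg.norm(p-q),np.degrees(an),plate(p,an))
p=f(223,222,.028);print('b1',plate(p,np.radians(74)))
```

```text
top sizes 0.04509345650453502 0.05272350199439407 ctr [ 0.54379025 -0.16514543] angY -105.88760793040454 angX 163.43736013659392
b0 leftedge 0.0528998901336795 261.4704841104078 [ 0.54145717 -0.17592989]
b2 0.042893241397536135 -102.88109391968676 [ 0.53608329 -0.16726001]
b1 [ 0.47803637 -0.20167778]
```

```bash
python3 -c "
from h import *
print(readout.observe()['joints'].round(2));print(go(down(np.radians(79)),[.541,-.174,.0215]))"
```

```text
[-0.13  0.36  0.47  1.82 -0.18  1.01  1.69]
(array([-0.004,  0.001, -0.094]), array([-1.56,  0.23, 17.74]))
```

Call:
{"api": "drive_tool", "payload": {
  "commands": [
    [[-0.004,0.001,-0.094],[-1.56,0.23,4],1],
    [[-0.004,0.001,-0.094],[-1.56,0.23,8],1],
    [[-0.004,0.001,-0.094],[-1.56,0.23,12],1],
    [[-0.004,0.001,-0.094],[-1.56,0.23,15],1],
    [[-0.004,0.001,-0.094],[-1.56,0.23,16.5],1],
    [[-0.004,0.001,-0.094],[-1.56,0.23,17.6],1],
    [[-0.004,0.001,-0.094],[-1.56,0.23,17.6],1],
    [[-0.004,0.001,-0.094],[-1.56,0.23,17.6],1]
  ]
}}

```text
clock: 2.48
position: [0.5407, -0.166, 0.0239]
ee_rot: [-0.29, -3.128, -0.007]
force: [0.3, 0.3, 0.5]
width: 0.995
gripper_force: 0.0
```

```bash
python3 -c "
from h import *
print(readout.observe()['position']);print(go(down(np.radians(79)),[.541,-.174,.0215]))"
```

```text
[ 0.54065797 -0.16601406  0.02394435]
(array([ 0.004, -0.001,  0.007]), array([-0.18, -0.78,  0.24]))
```

Call:
{"api": "drive_tool", "payload": {
  "commands": [
    [[0,0,0],[-0.1,-0.8,0.1],1],
    [[0,0,0],[-0.1,-0.8,0.2],1],
    [[0,0,0],[-0.1,-0.8,0.2],1],
    [[0,0,0],[-0.1,-0.8,0.2],1],
    [[0,0,0],[-0.1,-0.8,0.2],1],
    [[0,0,0],[-0.1,-0.8,0.2],1]
  ]
}}

```text
clock: 2.98
position: [0.5403, -0.174, 0.022]
ee_rot: [0.29, 3.128, 0.007]
force: [0.4, -0.5, 0.7]
width: 0.999
gripper_force: 0.0
```

Good. Now the first squeeze, across the 44 mm sides.

Call:
{"api": "drive_tool", "payload": {
  "commands": [
    [[0,0,0],[0,0,0],0.3],
    [[0,0,0],[0,0,0],0.2],
    [[0,0,0],[0,0,0],0.1],
    [[0,0,0],[0,0,0],0.0],
    [[0,0,0],[0,0,0],-0.1],
    [[0,0,0],[0,0,0],-0.2],
    [[0,0,0],[0,0,0],-0.3],
    [[0,0,0],[0,0,0],-0.3],
    [[0,0,0],[0,0,0],-0.3],
    [[0,0,0],[0,0,0],-0.3]
  ],
  "newtons": 15
}}

```text
clock: 3.82
position: [0.5401, -0.1738, 0.0216]
ee_rot: [-0.29, -3.128, -0.007]
force: [0.1, 2.0, -0.3]
width: 0.475
gripper_force: 15.0
```

Opening is 43.7 mm, so the 44 mm sides are flush. Next: open, turn 90° and squeeze the long direction.

Call:
{"api": "drive_tool", "payload": {
  "commands": [
    [[0,0,0],[0,0,0],0.1],
    [[0,0,0],[0,0,0],0.4],
    [[0,0,0],[0,0,0],1],
    [[0,0,0],[0,0,0],1],
    [[0,0,0],[0,0,0],1],
    [[0,0,0],[0,0,0],1],
    [[0,0,0.4],[0,0,0],1],
    [[0,0,0.4],[0,0,0],1],
    [[0,0,0.4],[0,0,0],1],
    [[0,0,0.4],[0,0,0],1]
  ]
}}

```text
clock: 4.65
position: [0.5401, -0.174, 0.0216]
ee_rot: [-0.914, -3.004, -0.006]
force: [0.4, 0.1, -0.3]
width: 1.0
gripper_force: 0.0
```

Call:
{"api": "drive_tool", "payload": {
  "commands": [
    [[0,0,1.171],[0,0,0],1],
    [[0,0,1.171],[0,0,0],1],
    [[0,0,1.171],[0,0,0],1],
    [[0,0,1.171],[0,0,0],1],
    [[0,0,1.171],[0,0,0],1],
    [[0,0,1.171],[0,0,0],1],
    [[0,0,1.171],[0,0,0],1],
    [[0,0,1.171],[0,0,0],1],
    [[0,0,1.171],[0,0,0],1],
    [[0,0,1.171],[0,0,0],1],
    [[0,0,1.171],[0,0,0],1],
    [[0,0,1.171],[0,0,0],1],
    [[0,0,1.171],[0,0,0],1],
    [[0,0,1.171],[0,0,0],1]
  ]
}}

```text
clock: 5.82
position: [0.5401, -0.1742, 0.0217]
ee_rot: [-2.413, -2.007, -0.004]
force: [0.4, -0.7, 0.2]
width: 1.0
gripper_force: 0.0
```

Call:
{"api": "drive_tool", "payload": {
  "commands": [
    [[0,0,0],[0,0,0],0.4],
    [[0,0,0],[0,0,0],0.3],
    [[0,0,0],[0,0,0],0.25],
    [[0,0,0],[0,0,0],0.2],
    [[0,0,0],[0,0,0],0.1],
    [[0,0,0],[0,0,0],0.0],
    [[0,0,0],[0,0,0],-0.1],
    [[0,0,0],[0,0,0],-0.1],
    [[0,0,0],[0,0,0],-0.1],
    [[0,0,0],[0,0,0],-0.1]
  ]
}}

```text
clock: 6.65
position: [0.5396, -0.1741, 0.0216]
ee_rot: [-2.414, -2.004, -0.004]
force: [-3.5, 1.1, 3.1]
width: 0.563
gripper_force: 15.0
```

Call:
{"api": "drive_tool", "payload": {
  "commands": [
    [[0,0,0],[0,0,0],0.2],
    [[0,0,0],[0,0,0],0.5],
    [[0,0,0],[0,0,0],1],
    [[0,0,0],[0,0,0],1],
    [[0,0,0],[0,0,0],1],
    [[0,0,0],[0,0,0],1],
    [[0,0,-0.4],[0,0,0],1],
    [[0,0,-0.4],[0,0,0],1],
    [[0,0,-0.4],[0,0,0],1],
    [[0,0,-0.4],[0,0,0],1]
  ]
}}

```text
clock: 7.48
position: [0.5402, -0.1743, 0.0219]
ee_rot: [-1.962, -2.451, -0.006]
force: [1.3, -0.2, 0.6]
width: 1.001
gripper_force: 0.0
```

Call:
{"api": "drive_tool", "payload": {
  "commands": [
    [[0,0,-1.171],[0,0,0],1],
    [[0,0,-1.171],[0,0,0],1],
    [[0,0,-1.171],[0,0,0],1],
    [[0,0,-1.171],[0,0,0],1],
    [[0,0,-1.171],[0,0,0],1],
    [[0,0,-1.171],[0,0,0],1],
    [[0,0,-1.171],[0,0,0],1],
    [[0,0,-1.171],[0,0,0],1],
    [[0,0,-1.171],[0,0,0],1],
    [[0,0,-1.171],[0,0,0],1],
    [[0,0,-1.171],[0,0,0],1],
    [[0,0,-1.171],[0,0,0],1],
    [[0,0,-1.171],[0,0,0],1],
    [[0,0,-1.171],[0,0,0],1]
  ]
}}

```text
clock: 8.65
position: [0.54, -0.1741, 0.0216]
ee_rot: [-0.293, -3.127, -0.006]
force: [0.1, -0.3, 1.2]
width: 0.998
gripper_force: 0.0
```

Call:
{"api": "drive_tool", "payload": {
  "commands": [
    [[0,0,0],[0,0,0],0.3],
    [[0,0,0],[0,0,0],0.2],
    [[0,0,0],[0,0,0],0.1],
    [[0,0,0],[0,0,0],0.0],
    [[0,0,0],[0,0,0],-0.1],
    [[0,0,0],[0,0,0],-0.2],
    [[0,0,0],[0,0,0],-0.3],
    [[0,0,0],[0,0,0],-0.3],
    [[0,0,0],[0,0,0],-0.3],
    [[0,0,0],[0,0,0],-0.3]
  ]
}}

```text
clock: 9.48
position: [0.5401, -0.1741, 0.0217]
ee_rot: [-0.29, -3.128, -0.007]
force: [0.1, 0.0, -0.2]
width: 0.477
gripper_force: 15.0
```

Both squeezes give the nominal widths (51.8 and 43.9 mm). I'll open, lift and check.

Call:
{"api": "drive_tool", "payload": {
  "commands": [
    [[0,0,0],[0,0,0],0.1],
    [[0,0,0],[0,0,0],0.4],
    [[0,0,0],[0,0,0],1],
    [[0,0,0],[0,0,0],1],
    [[0,0,0],[0,0,0],1],
    [[0,0,0],[0,0,0],1],
    [[0,0,0],[0,0,-2],1],
    [[0,0,0],[0,0,-6],1],
    [[0,0,0],[2,0,-10],1],
    [[0,0,0],[2,0,-13],1],
    [[0,0,0],[2,0,-13],1],
    [[0,0,0],[2,0,-13],1],
    [[0,0,0],[2,0,-13],1]
  ]
}}

```text
clock: 10.57
position: [0.5204, -0.1707, 0.1516]
ee_rot: [-0.289, -3.128, -0.007]
force: [0.1, 0.1, 0.0]
width: 1.002
gripper_force: 0.0
```

Run:
```python
from h import *
c=cams.camera_info('wrist');i=cams.get_image('wrist');j=cams.get_image('scene');t=cams.get_image('top')
cv2.imwrite('pics/t2.png',t)
x,y=proj(c,[.540,-.174,.036])[0].astype(int);b=i[max(0,y-80):y+80,x-80:x+80];print(x,y)
d=cams.camera_info('scene');x,y=proj(d,[.540,-.174,.03])[0].astype(int);e=j[y-30:y+30,x-30:x+30]
cv2.imwrite('pics/chk.png',np.hstack([cv2.resize(v,(400,400),interpolation=cv2.INTER_CUBIC) for v in(b,e)]))
```

```text
320 219
```

View pics/chk.png

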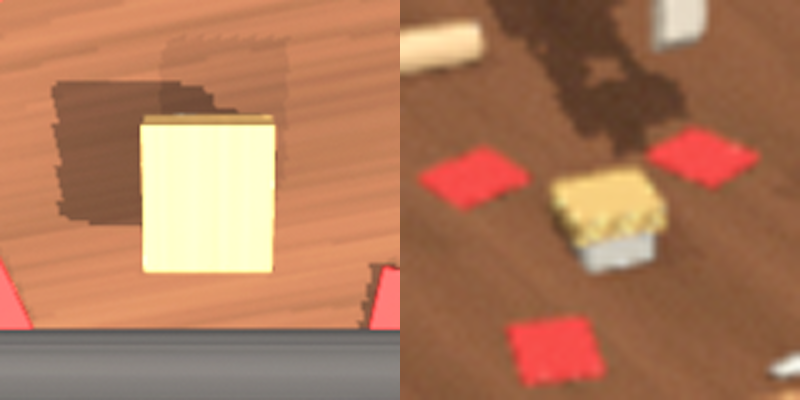

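The stack is square: in the wrist view it is a single rectangle, (141,124) to (274,271), with just one even side face visible. The scene view shows it flush on the steel block at about (610,215). Now over to the lid's fin.

```bash
python3 -c "
from h import *
print(go(down(np.radians(85.5)),[.462,.196,.21]))"
```

```text
(array([ 0.004, -0.003, -0.106]), array([12.43, 35.01, -5.78]))
```

Call:
{"api": "drive_tool", "payload": {
  "commands": [
    [[0,0,0],[1,1,-5.8],1],
    [[0,0,0],[1,1,-5.8],1],
    [[0.004,-0.003,-0.106],[12.4,35.0,-5.8],1],
    [[0.004,-0.003,-0.106],[12.4,35.0,-5.8],1],
    [[0.004,-0.003,-0.106],[12.4,35.0,-5.8],1],
    [[0.004,-0.003,-0.106],[12.4,35.0,-5.8],1],
    [[0.004,-0.003,-0.106],[12.4,35.0,-5.8],1],
    [[0.004,-0.003,-0.106],[12.4,35.0,-5.8],1],
    [[0.004,-0.003,-0.106],[12.4,35.0,-5.8],1],
    [[0.004,-0.003,-0.106],[12.4,35.0,-5.8],1],
    [[0.004,-0.003,-0.106],[12.4,35.0,-5.8],1],
    [[0.004,-0.003,-0.106],[12.4,35.0,-5.8],1],
    [[0.004,-0.003,-0.106],[12.4,35.0,-5.8],1],
    [[0.004,-0.003,-0.106],[12.4,35.0,-5.8],1],
    [[0.004,-0.003,-0.106],[12.4,35.0,-5.8],1],
    [[0.004,-0.003,-0.106],[12.4,35.0,-5.8],1],
    [[0.004,-0.003,-0.106],[12.4,35.0,-5.8],1],
    [[0.004,-0.003,-0.106],[12.4,35.0,-5.8],1]
  ]
}}

```text
clock: 12.22
position: [0.4631, 0.1948, 0.2113]
ee_rot: [0.126, 3.137, -0.0]
force: [0.9, -0.5, -0.6]
width: 1.0
gripper_force: 0.0
```

Run:
```python
from h import *
s=readout.observe();print(s['position'],s['ee_rot'],s['joints'].round(2))
c=cams.camera_info('wrist');i=cams.get_image('wrist');cv2.imwrite('pics/w3.png',i);np.savez('w3.npz',**{k:np.array(v) for k,v in c.items()})
print(proj(c,[.4745,.1956,.109]))
```

```text
[0.46309503 0.19483831 0.21128209] [ 1.25944195e-01  3.13658983e+00 -1.96230627e-04] [-0.72  0.25  0.26  1.91 -0.07  1.    1.07]
[[322.74022273 213.83136089]]
```

View pics/w3.png

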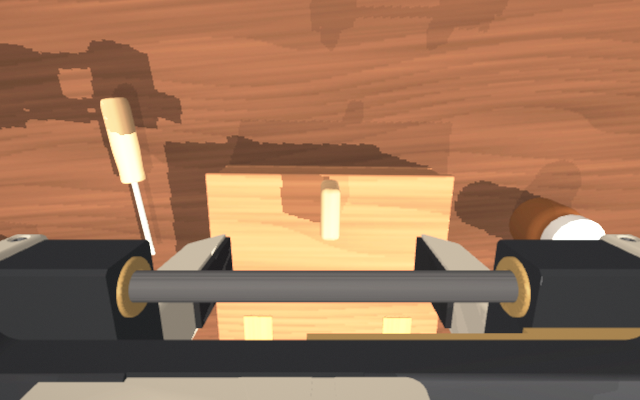

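The wrist view shows the fin top from (321,190) to (340,239), and the lid's front edge from (206,174) to (454,177).

Run:
```python
from h import *
c=dict(np.load('w3.npz'))
t=ray(c,[[321.5,190],[340,190],[340,239],[321.5,239]],.109);print(t.round(4),'ctr',t.mean(0))
print('size',np.linalg.norm(t[0]-t[1]),np.linalg.norm(t[1]-t[2]))
e=ray(c,[[206,174],[454,177]],.069);d=e[1]-e[0];print(e.round(4),np.linalg.norm(d),'yaw',np.degrees(np.arctan2(d[1],d[0])),'mid',e.mean(0))
f=t.mean(0);yaw=np.arctan2(d[1],d[0]);xb=np.array([np.sin(yaw),-np.cos(yaw),0]);print('front edge->fin along x (expect 26mm)',(f-e.mean(0))@xb,'hinge',f+.148*xb)
print(go(down(yaw),[f[0],f[1],.077]))
```

```text
[[0.4549 0.1962 0.109 ]
 [0.4561 0.2107 0.109 ]
 [0.4971 0.2079 0.109 ]
 [0.4959 0.1928 0.109 ]] ctr [0.4759865  0.20190509 0.109     ]
size 0.014498257333387643 0.041097655458603465
[[0.4415 0.0937 0.069 ]
 [0.4622 0.3144 0.069 ]] 0.22165792032912546 yaw 84.64530719054991 mid [0.45187461 0.20405483 0.069     ]
front edge->fin along x (expect 26mm) 0.024207284205494062 hinge [0.62334064 0.18809358 0.109     ]
(array([0.   , 0.003, 0.013]), array([-1.2 ,  0.79, 13.43]))
```

Call:
{"api": "drive_tool", "payload": {
  "commands": [
    [[0,0,0.013],[-1.2,0.8,3],0.3],
    [[0,0,0.013],[-1.2,0.8,6],0.3],
    [[0,0,0.013],[-1.2,0.8,9],0.3],
    [[0,0,0.013],[-1.2,0.8,11.5],0.3],
    [[0,0,0.013],[-1.2,0.8,13],0.3],
    [[0,0,0.013],[-1.2,0.8,13.3],0.3],
    [[0,0,0.013],[-1.2,0.8,13.3],0.3],
    [[0,0,0.013],[-1.2,0.8,13.3],0.3],
    [[0,0,0.013],[-1.2,0.8,13.3],0.3]
  ]
}}

```text
clock: 13.02
position: [0.4767, 0.203, 0.0795]
ee_rot: [0.144, 3.134, 0.002]
force: [0.7, -0.0, 0.2]
width: 0.644
gripper_force: 0.0
```

Call:
{"api": "drive_tool", "payload": {
  "commands": [
    [[0,0,0],[0,0,0.2],-0.3],
    [[0,0,0],[0,0,0.2],-0.5],
    [[0,0,0],[0,0,0.2],-0.7],
    [[0,0,0],[0,0,0.2],-0.9],
    [[0,0,0],[0,0,0.2],-0.9],
    [[0,0,0],[0,0,0.2],-0.9],
    [[0,0,0],[0,0,0.2],-0.9],
    [[0,0,0],[0,0,0.2],-0.9],
    [[0,0,0],[0,0,0.2],-0.9]
  ],
  "newtons": 20
}}

```text
clock: 13.77
position: [0.4755, 0.1994, 0.0762]
ee_rot: [0.148, 3.137, -0.005]
force: [-1.3, -10.0, 7.2]
width: 0.171
gripper_force: 20.0
```

Run:
```python
from h import *
s=readout.observe();p=s['position'];print(p,s['ee_rot'].round(3))
h=.096-.060 if False else p[2]+.019-.060
R=np.hypot(.148,h);a=np.arctan2(h,.148);R0=Ro.from_rotvec(s['ee_rot']).as_matrix()
xb=np.array([np.cos(np.radians(-5.35)),np.sin(np.radians(-5.35)),0])
for t in np.radians(np.arange(0,51,2.5)):
    D=xb*(.148-R*np.cos(t+a))+np.array([0,0,R*np.sin(t+a)-h]);print(round(np.degrees(t),1),(R0.T@D*100).round(2))
```

```text
[0.47550236 0.19944899 0.07623255] [ 0.148  3.137 -0.005]
0.0 [0. 0. 0.]
2.5 [-0.17 -0.   -0.64]
5.0 [-0.37 -0.   -1.28]
7.5 [-0.59 -0.01 -1.9 ]
10.0 [-0.84 -0.01 -2.52]
12.5 [-1.12 -0.01 -3.12]
15.0 [-1.42 -0.01 -3.71]
17.5 [-1.75 -0.01 -4.29]
20.0 [-2.1  -0.01 -4.85]
22.5 [-2.48 -0.02 -5.39]
25.0 [-2.88 -0.02 -5.92]
27.5 [-3.31 -0.02 -6.43]
30.0 [-3.75 -0.02 -6.92]
32.5 [-4.22 -0.02 -7.39]
35.0 [-4.71 -0.02 -7.85]
37.5 [-5.21 -0.02 -8.27]
40.0 [-5.74 -0.03 -8.68]
42.5 [-6.28 -0.03 -9.06]
45.0 [-6.84 -0.03 -9.42]
47.5 [-7.41 -0.03 -9.76]
50.0 [ -8.    -0.03 -10.07]
```

The fin is gripped at 15.7 mm, with a small side load. I'll relieve that and swing the lid up along the arc.

Call:
{"api": "drive_tool", "payload": {
  "commands": [
    [[0,0,0],[0,-0.3,-0.1],-0.9],
    [[0,0,0],[0,-0.3,-0.1],-0.9],
    [[0,0,0],[-0.17,-0.3,-0.64],-0.9],
    [[0,0,0],[-0.37,-0.3,-1.28],-0.9],
    [[0,0,0],[-0.59,-0.3,-1.9],-0.9],
    [[0,0,0],[-0.84,-0.3,-2.52],-0.9],
    [[0,0,0],[-1.12,-0.3,-3.12],-0.9],
    [[0,0,0],[-1.42,-0.3,-3.71],-0.9],
    [[0,0,0],[-1.75,-0.3,-4.29],-0.9],
    [[0,0,0],[-2.1,-0.3,-4.85],-0.9],
    [[0,0,0],[-2.1,-0.3,-4.85],-0.9],
    [[0,0,0],[-2.1,-0.3,-4.85],-0.9],
    [[0,0,0],[-2.1,-0.3,-4.85],-0.9]
  ]
}}

```text
clock: 14.85
position: [0.4962, 0.1975, 0.1251]
ee_rot: [0.144, 3.136, -0.0]
force: [-5.0, -3.1, 3.4]
width: 0.171
gripper_force: 20.0
```

Call:
{"api": "drive_tool", "payload": {
  "commands": [
    [[0,0,0],[-0.38,0,-0.54],-0.9],
    [[0,0,0],[-0.78,0,-1.07],-0.9],
    [[0,0,0],[-1.21,0,-1.58],-0.9],
    [[0,0,0],[-1.65,0,-2.07],-0.9],
    [[0,0,0],[-2.12,0,-2.54],-0.9],
    [[0,0,0],[-2.61,0,-3.0],-0.9],
    [[0,0,0],[-3.11,0,-3.42],-0.9],
    [[0,0,0],[-3.64,0,-3.83],-0.9],
    [[0,0,0],[-4.18,0,-4.21],-0.9],
    [[0,0,0],[-4.74,0,-4.57],-0.9],
    [[0,0,0],[-5.31,0,-4.91],-0.9],
    [[0,0,0],[-5.9,0,-5.22],-0.9],
    [[0,0,0],[-5.9,0,-5.22],-0.9],
    [[0,0,0],[-5.9,0,-5.22],-0.9],
    [[0,0,0],[-5.9,0,-5.22],-0.9]
  ]
}}

```text
clock: 16.1
position: [0.5561, 0.192, 0.1777]
ee_rot: [0.145, 3.133, 0.0]
force: [0.6, -4.0, 0.9]
width: 0.176
gripper_force: 20.0
```

Run:
```python
from h import *
t=cams.get_image('top');j=cams.get_image('scene');d=cams.camera_info('scene')
x,y=proj(d,[.55,.19,.1])[0].astype(int);b=j[max(0,y-100):y+100,x-100:x+100]
v=cams.camera_info('top');x,y=proj(v,[.55,0,.05])[0].astype(int);e=t[y-80:y+80,x-130:x+130];print(x-130,y-80)
cv2.imwrite('pics/lid.png',np.hstack([cv2.resize(b,(320,320)),cv2.resize(e,(480,320))]))
```

```text
187 146
```

View pics/lid.png

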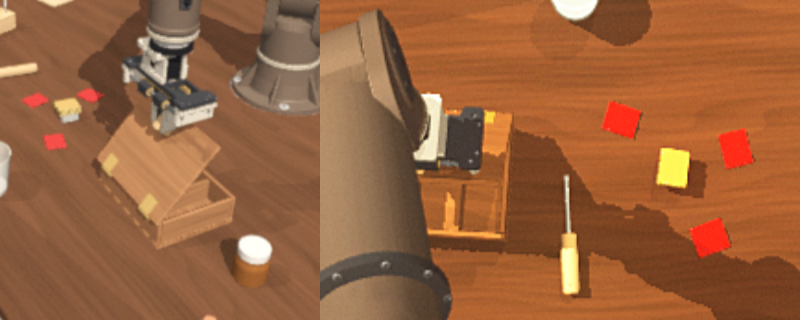

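The lid is up and gripped: in the crop its raised front corner is at (219,147), and the stack is undisturbed at (673,168). I'll check the opening angle in the scene view.

Run:
```python
from h import *
d=cams.camera_info('scene');x,y=proj(d,[.55,.19,.1])[0].astype(int);o=np.array([x-100,max(0,y-100)])
print('seen',np.array([219,147])/1.6+o, 'other corner',np.array([135,112])/1.6+o)
xb=np.array([np.cos(np.radians(-5.35)),np.sin(np.radians(-5.35)),0]);yb=np.array([-xb[1],xb[0],0]);h=np.array([.6233,.1881,.06])
for t in(44,47,50,53,56):
    r=np.radians(t);f=-xb*np.cos(r)+[0,0,np.sin(r)];n=xb*np.sin(r)+[0,0,np.cos(r)]
    print(t,[proj(d,h+.174*f+.11*yb+w*n)[0].round(1).tolist() for w in(0,.009)])
s=readout.observe();print(s['position'],s['force'],s['width'],s['clock'],s['dq'].round(3))
```

```text
seen [411.875 201.875] other corner [359.375 180.   ]
44 [[416.2, 204.2], [414.7, 202.9]]
47 [[414.6, 202.9], [413.0, 201.7]]
50 [[412.9, 201.8], [411.1, 200.7]]
53 [[411.1, 200.7], [409.2, 199.8]]
56 [[409.1, 199.8], [407.1, 199.0]]
[0.55573474 0.1920769  0.17748605] [-0.07134084 -3.48505461 -0.72570506] 0.17390300789520952 16.2 [-0.     0.001 -0.     0.005 -0.001  0.004  0.   ]
```

The corner matches about 50°, in agreement with the arc. Everything is steady, so I'm handing in.

```bash
python3 -c "
from cell import job;print(job.sign_off())"
```

```text
the job is handed in; nothing more can be done
None
```

The four blanks are squared up on the block, the gripper is holding the lid about 50° open, and I handed the job in at about 16 s.

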